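# Make the press safe for a die change

### The arm

A 6-joint arm with a two-finger parallel gripper is mounted at the origin on a cart in front of the work surface, level with it; the furniture and walls round the work are solid. World frame = base frame: x ahead of the robot, y to its left, z up, the work surface at z = 0. Lengths are in mm, angles in degrees, forces in N, time in s.
With the tool pointing down it reaches from about 375 to 975 mm from the base axis. Payload 3.8 kg.
Tool frame: the origin (TCP) lies at the very end of the fingers, on their centre line; the grasp point (between the pads) lies r.pinch_z behind it (r.pinch_z is the distance from the TCP to the grasp point, in mm); z points along the fingers, y is the direction in which the jaws open and shut (so a half turn about z gives the same grasp; the last joint's range is limited). The gripper opens to 88 mm and grips with 3 to 60 N. Pads are 18 mm wide; open, the fingers measure 123 mm over their backs; the gripper's body (75 mm by 187 mm) begins 45 mm behind the grasp point.
Start: joints at [-65.369, 15.12, 91.902, -0, 72.978, -2.114], TCP at [303.765, -602.781, 199.806] pointing down, gripper open.
Joint ranges: [-150.88, 150.88], [-54.13, 125.18], [17.81, 147.31], [-75.09, 255.09], [0, 152.58], [-146.25, 146.25]. Speed limits (degrees/s): [147.25, 147.25, 180, 180, 180, 180].

### API

Orientations are given as [roll, pitch, yaw] about the fixed x, y, z axes, in that order (R = Rz(yaw) Ry(pitch) Rx(roll)).
In Python, from cell import monitor, get_image, workorder, r gives the robot as it stands. The module is installed in compiled form; this text tells all that it offers.
- The arm moves only by the shell command python3 -m inch 'ROWS'. ROWS is JSON, a list that holds one entry, the list of rows, each a list of 7 numbers: the turn, a rotation vector about the world's x, y, z in degrees, then the shift along the world's x, y, z in m, then the opening in per cent of the stroke, from 0 (shut) to 100 (fully open). In form: [[[ax, ay, az, tx, ty, tz, fingers], ...]]. A call has 1 to 5 rows; each row is the pose to reach, as a shift and turn from the pose commanded when the call began; what a row does not reach only later rows make up. A row lasts 1/10 s, in which the tool goes at most 50 mm and 8.59 degrees, less where a joint would pass 70% of its speed; a pose out of reach is approached as far as the arm can. A call with a gripper value outside its range is refused whole. The fingers move at their own pace and stop on an object; the grip force is fixed at half the most. Time passes only in rows, so rows that repeat a pose let the fingers close. It gives the time, the measured TCP pose, the force and the opening at its end, in the units of the state.
- monitor.get_obs(): the state, without advancing time (a new reading comes with each control period).
- get_image(name): name is "side" or "top" or "wrist"; returns a dict with "color" (384x512x3 uint8, red, green, blue), "fx", "fy", "cx", "cy" (pixels), "R" (3x3) and "t" (3): a world point X has camera coordinates R X + t. Camera axes: x right, y down, z forward; pixel columns grow to the right and rows downward; lengths in mm; the calibration is good to about 2 mm. A picture is of the moment at which its call begins. There is no depth.
- workorder.close_job(): hands the job in, once; it reports no verdict.
The state is a dict: "time_s": time; "joint_pos": joint angles; "joint_vel": joint speeds; "joint_torque": joint torques, N m; "ee_pos": TCP position; "tool_rot": TCP orientation; "force": force on the tool from outside, world axes, zero at the start; "moment": the same for the moment, N m; "opening": finger opening in mm.
Only numpy, scipy, OpenCV 4.12 (cv2) and the standard library are available. Lean on these libraries where they do the work, as an engineer would, in place of code of your own. Each camera call takes 0.05 s, during which the arm holds its last target.

### The job

Make the bench press safe for a die change: on the control box press the stop button, the small round one next to the selector knob, fully in and let it spring back, then press the large mushroom button fully down so that it stays down, and last push down the raised end (with the round pad) of the rocker on the air valve until the rocker has tipped fully over. Do not press the other small round button, and leave the standing tubes and dies where they are; nothing is to be picked up.

Things in the scene. Friction and masses are not known exactly. Their poses are not given: they have to be found in the camera images.
- control_box: grey control box of the press, 130 x 203 x 93 mm over its buttons, fixed to the table at a yaw that varies. Origin under its middle on the table; z up, x away from the operator's side, y along its row of controls. Level top face 69 mm above the table. Controls stand in one row, at x = -18 mm: mushroom button at y = +65, small button to be left alone at y = +5, stop button at y = -38, selector knob (fixed, 17 mm proud of the face) at y = -78 mm.
- stop_top (a point): centre of the top of the stop button (round, 23 mm across, 7 mm proud of the face), the small button between the other small button and the selector knob; moves with the button, z up.
- control_box_stop (a joint): travel of the stop button straight down, m: 0 out, 0.003 fully in. Spring return; fully in takes about 4 N.
- start_top (a point): centre of the top of the other small round button (23 mm across, 7 mm proud), between the stop button and the mushroom. To be left alone.
- control_box_start (a joint): travel of that other small button, m: 0 out, 0.003 fully in. It must stay out.
- mushroom_top (a point): centre of the top of the mushroom button (40 mm across, top 24 mm above the face of the box); moves with the button, z up.
- control_box_estop (a joint): travel of the mushroom button straight down, m: 0 up, 0.005 fully down. No return spring: it stays where it is pushed; moving it takes about 3 N.
- air_valve: rocker air valve fixed to the table at a yaw that varies: dark flange 76 x 120 mm, aluminium block 56 x 96 mm up to 40 mm height, grey rocker on top between two 64 mm high cheeks, three black fittings on its +x side, small brass silencer at its -y end. Origin under its middle on the table, z up, y along the rocker.
- rocker_pad (a point): centre of the top of the round pad (24 mm across, 3 mm proud) on the raised end of the rocker, 29 mm from the pivot toward the valve's -y. The rocker is 34 mm wide, 88 mm long, 8 mm thick; its pivot is 56 mm above the table, parallel to the valve's x. The pad's top stands about 69 mm above the table at first and sinks about 11 mm.
- rocker (a joint): rocker angle, rad: 0 the pad's end is up by 0.2 rad, 0.4 tipped fully over with the pad's end down by 0.2 rad. No spring: stays where it is left; pushing at the pad takes about 2 to 4 N.
- tube_a: white capped tube, 45 mm across, 118 mm tall, standing loose about 0.11 m from the air valve's middle, off the side opposite to the fittings. Origin at the centre of its foot.
- tube_b: white capped tube, 45 mm across, 118 mm tall, standing loose 0.14 m from the control box's middle, past its mushroom end. Origin at the centre of its foot.
- die: small brass-coloured die, 22 mm across, 24 mm tall, standing loose on the table near the air valve's silencer end. Origin at the centre of its foot.

How it is judged (in metres and radians):
On the way, in this order (a step that is already met when the one before it is completed fails the run):
1. the stop button is pressed in (value of joint control_box_stop above 0.002 m), for 0.1 s.
2. the stop button has sprung back (value of joint control_box_stop below 0.0008 m), for 0.1 s.
3. the mushroom button is fully down (value of joint control_box_estop above 0.0038 m), for 0.2 s.
4. the rocker has tipped over, its pad end down (value of joint rocker above 0.32 rad), for 0.2 s.
At the end, for the whole second after the job is handed in: the mushroom button is at least 3.8 of its 5 mm down, the rocker has turned at least 0.32 of its 0.4 rad, both small round buttons are out (within 0.8 mm), and the tubes and the die stand within 15 mm of where they were (value of joint control_box_estop above 0.0038 m and value of joint rocker above 0.32 rad and value of joint each of control_box_stop, control_box_start below 0.0008 m and distance of each of tube_a, tube_b, die from where it was at the start of the episode below 0.015 m and angle between each of tube_a, tube_b, die's own z axis and vertical below 0.15 rad and linear speed of each of tube_a, tube_b, die below 0.02 m/s); the robot touches nothing.
It fails at once if the other small round button is pressed (value of joint control_box_start above 0.0015 m).
It fails at once if the rocker is pushed over before the mushroom button is down (value of joint rocker above 0.2 rad and value of joint control_box_estop below 0.0038 m).
It fails at once if the tube beside the air valve is moved, lifted or knocked over (distance of tube_a from where it was at the start of the episode above 0.015 m or angle between tube_a's own z axis and vertical above 0.2 rad).
It fails at once if the tube beside the control box is moved, lifted or knocked over (distance of tube_b from where it was at the start of the episode above 0.015 m or angle between tube_b's own z axis and vertical above 0.2 rad).
It fails at once if the small die is moved, lifted or knocked over (distance of die from where it was at the start of the episode above 0.015 m or angle between die's own z axis and vertical above 0.2 rad).
It also fails if it takes over 45 s, if anything falls off the work surface, if the arm or the gripper's body presses on something with over 40 N, if the wrist force passes 120 N, or if a joint passes its speed limit or range.

## Working session

There is one attempt and no reset: what is moved stays moved. The work goes in short steps, Python scripts to look and compute and a shell command to move; the robot and the scene stay as the last step left them, time stands still between calls to the robot, and variables do not carry over. Pictures are saved under pics/ and viewed, and the job is handed in when it is done.

```bash
mkdir -p pics; python3 - <<'E'
from cell import monitor,get_image,r
import cv2,pickle
print(monitor.get_obs()); print(r.pinch_z)
d={}
for n in("side","top","wrist"):
    im=get_image(n); d[n]=im; cv2.imwrite(f"pics/{n}0.png",im["color"][:,:,::-1])
    print(n,im["fx"],im["cx"],im["cy"],im["R"],im["t"])
pickle.dump(d,open("im0.pkl","wb"))
E
```

```text
{'time_s': 0.0, 'joint_pos': array([-6.53696861e+01,  1.51699156e+01,  9.19820072e+01, -2.03517526e-03,
        7.29761097e+01, -2.11313145e+00]), 'joint_vel': array([ 0.02310891, -0.04350849,  0.04363481,  0.00383639, -0.00798808,
       -0.06773919]), 'joint_torque': array([-7.06400660e-04, -5.02112496e+01, -3.56871307e+01,  7.26424204e-02,
        2.92952597e-02, -1.78642340e-04]), 'ee_pos': array([ 303.41193725, -602.06839998,  198.47208873]), 'tool_rot': array([-1.79871983e+02, -2.77756511e-03,  2.67440402e+01]), 'force': array([-1.0270252 ,  0.19533487,  0.04753241]), 'moment': array([-0.02487088, -0.00343988,  0.0106457 ]), 'opening': 88.01298552100666}
18.700000000000003
side 409.57512848623236 253.6361229968868 191.01239890707623 [[-0.96227804 -0.27121588  0.02151558]
 [-0.14177119  0.43236413 -0.89048425]
 [ 0.2322109  -0.85994372 -0.4545051 ]] [ 460.30404138  139.83773527 1032.61309956]
top 350.28000431738593 255.36090372345515 192.46883757014834 [[-0.00632211 -0.99972784 -0.02245608]
 [-0.98768363  0.00975364 -0.1561599 ]
 [ 0.15633643  0.02119224 -0.98747649]] [ 15.0835535 488.1513213 850.2989344]
wrist 278.1912266746962 258.0354144729392 195.40474199150273 [[ 0.44976707 -0.89314504 -0.00123509]
 [-0.85720162 -0.43205434  0.28023995]
 [-0.25082855 -0.12498398 -0.95992919]] [-674.88776313  -37.29204773  389.16065787]
```

View pics/side0.png

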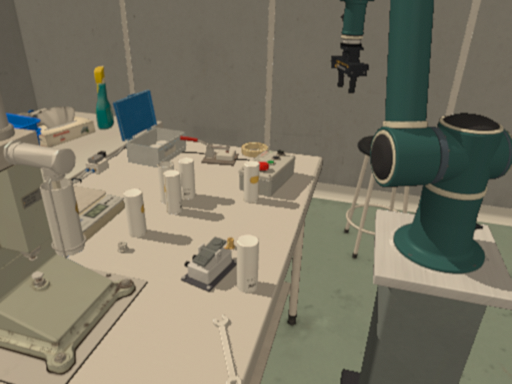

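View pics/top0.png

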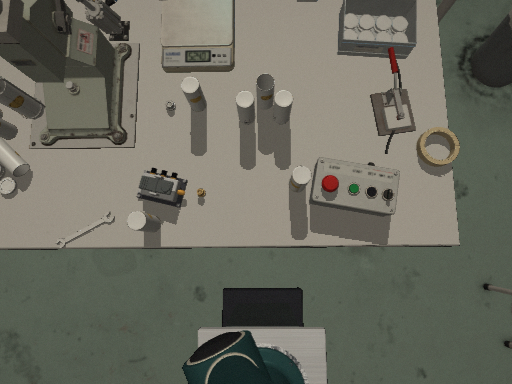

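View pics/wrist0.png

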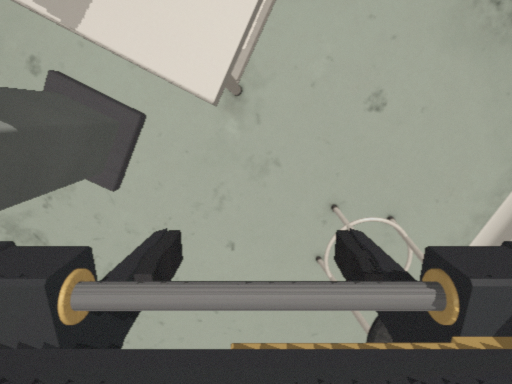

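The top view shows the control box at about (357,187), with the mushroom at (330,183), green at (354,189), black stop at (371,192) and knob at (388,195). The valve is at about (162,187) with the die at (201,192). Tube_a is at (137,220) and tube_b at (301,176). I'll enlarge both.

```bash
python3 - <<'E'
import cv2
im=cv2.imread("pics/top0.png")
cv2.imwrite("pics/cb.png",cv2.resize(im[150:220,285:405],None,fx=6.5,fy=6.5,interpolation=cv2.INTER_CUBIC))
cv2.imwrite("pics/av.png",cv2.resize(im[160:235,115:215],None,fx=8,fy=8,interpolation=cv2.INTER_CUBIC))
im=cv2.imread("pics/side0.png")
cv2.imwrite("pics/sav.png",cv2.resize(im[225:300,170:270],None,fx=8,fy=8,interpolation=cv2.INTER_CUBIC))
E
```

```text
(no output)
```

View pics/cb.png

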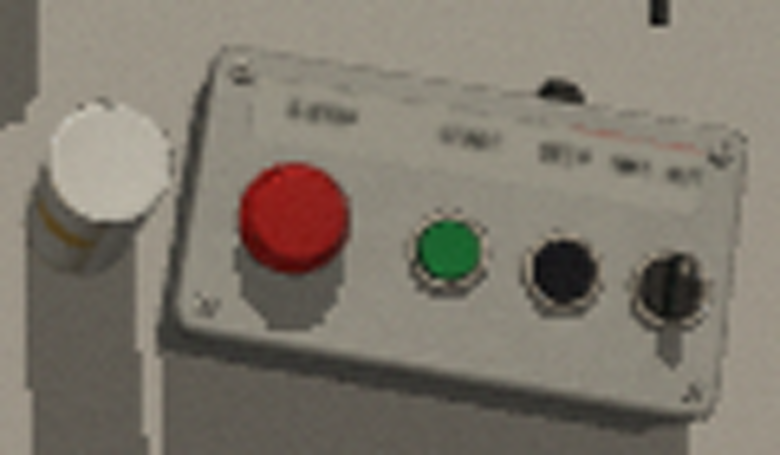

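View pics/av.png

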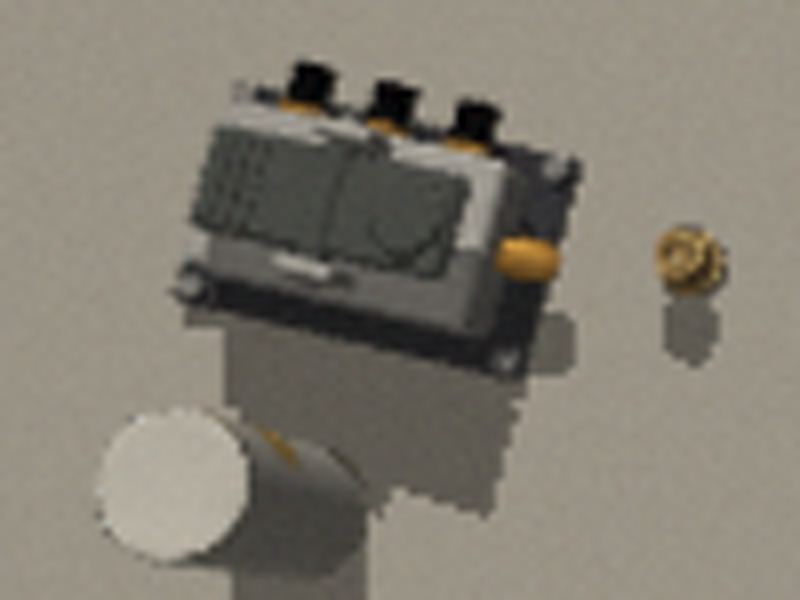

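View pics/sav.png

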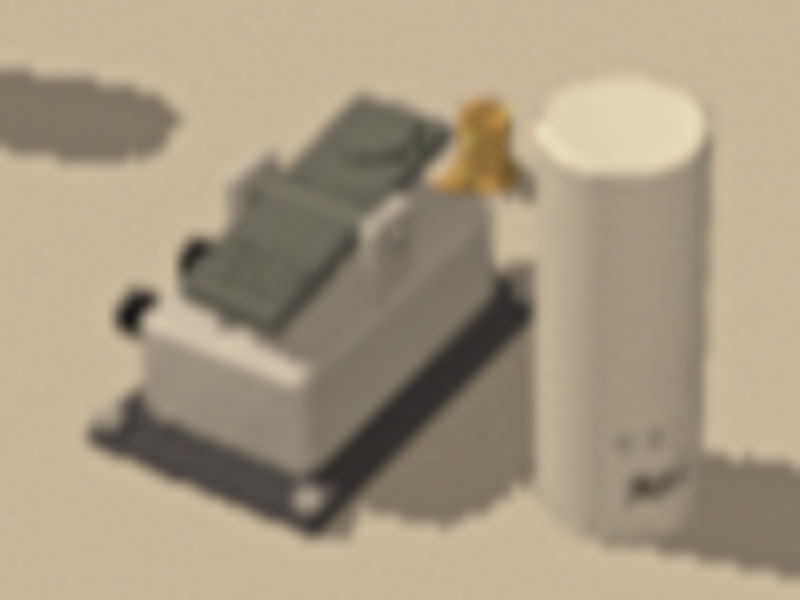

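```bash
cat > h.py <<'E'
import numpy as np,pickle
def ray(c,u,v,z):
    d=c["R"].T@np.array([(u-c["cx"])/c["fx"],(v-c["cy"])/c["fy"],1]); o=-c["R"].T@c["t"]
    return (o+d*(z-o[2])/d[2]).round(1)
def proj(c,X):
    p=c["R"]@np.array(X)+c["t"]; return p[0]/p[2]*c["fx"]+c["cx"],p[1]/p[2]*c["fy"]+c["cy"]
E
python3 - <<'E'
from h import *
d=pickle.load(open("im0.pkl","rb")); T=d["top"]
f=lambda x,y,x0,y0,s:(x0+(x+.5)/s-.5,y0+(y+.5)/s-.5)
P={}
for n,x,y,z in [("mush",295,213,93),("start",450,249,76),("stop",565,269,76),("knob",672,287,86),("tubeb",110,161,118)]:
    P[n]=ray(T,*f(x,y,285,150,6.5),z); print(n,P[n])
for n,x,y,z in [("pad",405,228,69),("tubea",174,485,118),("die",678,258,24),
  ("rockNE",470,178,68),("rockSE",440,278,68),("rockNW",215,125,50),("rockSW",192,225,50)]:
    P[n]=ray(T,*f(x,y,115,160,8),z); print(n,P[n])
# box fit: local x=-18
ys=np.array([65,5,-38,-78]);pts=np.array([P[k][:2] for k in("mush","start","stop","knob")])
A=np.polyfit(ys,pts,1);print("dir",A[0],np.linalg.norm(A[0]),"yaw",np.degrees(np.arctan2(-A[0][0],A[0][1])))
print("fit",ys[:,None]*A[0]+A[1], "res",pts-(ys[:,None]*A[0]+A[1]))
S=d["side"]
for n in P: print(n,"side px",proj(S,P[n]))
E
```

```text
mush [ 502.3 -167.7   93. ]
start [ 491.2 -227.9   76. ]
stop [ 483.2 -269.9   76. ]
knob [ 474.6 -305.3   86. ]
tubeb [517.2 -97.9 118. ]
pad [496.6 233.1  69. ]
tubea [413.9 283.3 118. ]
die [493.7 156.6  24. ]
rockNE [512.3 213.6  68. ]
rockSE [481.1 222.   68. ]
rockNW [533.8 300.4  50. ]
rockSW [501.6 306.2  50. ]
dir [0.192466   0.96589919] 0.9848880176155742 yaw -11.269211254660721
fit [[ 502.54864877 -168.80871189]
 [ 491.00068895 -226.76266335]
 [ 482.72465108 -268.29632856]
 [ 475.0260112  -306.9322962 ]] res [[-0.24864877  1.10871189]
 [ 0.19931105 -1.13733665]
 [ 0.47534892 -1.60367144]
 [-0.4260112   1.6322962 ]]
mush side px (np.float64(261.6350506084407), np.float64(162.6325960753129))
start side px (np.float64(269.628937325714), np.float64(160.95042963193578))
stop side px (np.float64(275.04515281549874), np.float64(156.5230893703164))
knob side px (np.float64(280.0941205918005), np.float64(150.2341797902563))
tubeb side px (np.float64(250.76480452971902), np.float64(163.01259293667962))
pad side px (np.float64(218.183237458816), np.float64(239.6432469014872))
tubea side px (np.float64(247.5873754325289), np.float64(239.56718827774688))
die side px (np.float64(230.440450837518), np.float64(238.51779132067577))
rockNE side px (np.float64(214.671351214565), np.float64(234.29100501103457))
rockSE side px (np.float64(226.37829626504558), np.float64(238.54605741001504))
rockNW side px (np.float64(191.0629766125377), np.float64(260.9586128315277))
rockSW side px (np.float64(204.1173537589786), np.float64(265.32532383074897))
```

The top-view measurements give:
- Box: yaw about −11.3°, stop button at about (483,−269), mushroom at (502.5,−168.5).
- Valve: yaw about −13.8°, pad at about (498,233).
- Tubes and die: tube_a at (414,283), die at (494,157).

I'll shut the fingers and turn the jaw axis across the button row (+52°). At the valve, the jaw axis will go along the rocker so that the gripper body stays clear of tube_a.

```bash
python3 -m inch '[[[0,0,8,0.018,0.033,0,0],[0,0,16,0.036,0.066,0,0],[0,0,24,0.054,0.099,0,0],[0,0,32,0.072,0.132,0,0],[0,0,40,0.09,0.166,0,0]]]'
```

```text
time_s: 0.65
ee_pos: [394.0, -435.3, 199.4]
tool_rot: [-180.0, -0.0, 67.1]
force: [1.0, 0.5, -0.0]
opening: 50.1
```

```bash
python3 -m inch '[[[0,0,6,0.022,0.040,0,0],[0,0,11.6,0.044,0.080,-0.02,0],[0,0,11.6,0.066,0.120,-0.04,0],[0,0,11.6,0.089,0.166,-0.06,0],[0,0,11.6,0.089,0.166,-0.08,0]]]'; python3 -m inch '[[[0,0,0,0,0,-0.012,0],[0,0,0,0,0,-0.012,0],[0,0,0,0,0,-0.012,0]]]'
python3 - <<'E'
from cell import monitor,get_image
import cv2,pickle
o=monitor.get_obs();print(o["ee_pos"],o["tool_rot"],o["force"],o["opening"])
d={}
for n in("side","top","wrist"):
    im=get_image(n); d[n]=im; cv2.imwrite(f"pics/{n}1.png",im["color"][:,:,::-1])
pickle.dump(d,open("im1.pkl","wb"))
im=cv2.imread("pics/side1.png"); cv2.imwrite("pics/s1c.png",cv2.resize(im[90:210,220:340],None,fx=5,fy=5,interpolation=cv2.INTER_CUBIC))
E
```

```text
time_s: 1.15
ee_pos: [484.7, -266.5, 119.4]
tool_rot: [179.9, -0.1, 78.6]
force: [-0.2, -0.1, 0.5]
opening: 10.4
time_s: 1.45
ee_pos: [482.5, -271.7, 108.0]
tool_rot: [-180.0, 0.0, 78.3]
force: [0.1, -1.0, 0.7]
opening: 0.2
[ 482.5264519  -271.7105818   108.02585779] [-1.79993668e+02  1.28531983e-02  7.82794090e+01] [ 0.12781836 -1.02122153  0.67135903] 0.2330607829261275
```

View pics/s1c.png

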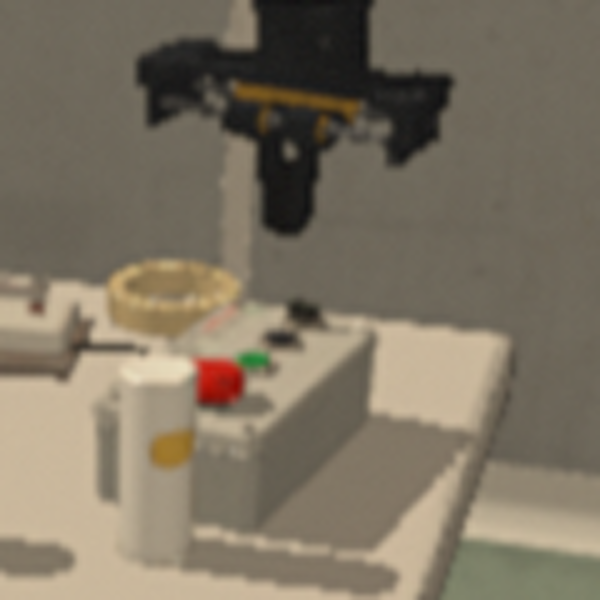

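View pics/wrist1.png

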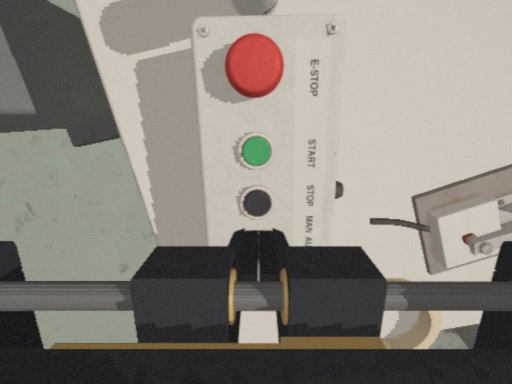

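The side crop shows the closed tip at (288,232), hanging above the dark stop button at (282,340). The wrist view shows stop at (258,203), start at (257,151) and mushroom at (255,66). I'll cross-check these against the top-view estimate.

```bash
python3 - <<'E'
from h import *
d=pickle.load(open("im1.pkl","rb"));S=d["side"];W=d["wrist"]
print("tip side px",proj(S,[482.5,-271.7,108]),"seen",220+288.5/5-.5,90+232/5-.5)
print("tip wrist",proj(W,[482.5,-271.7,108]))
for n,u,v,z in [("stop",258,203,76),("start",257,151,76),("mush",254.5,66,93)]: print(n,ray(W,u,v,z))
print("stop side",ray(S,220+282/5-.5,90+339/5-.5,76))
E
```

```text
tip side px (np.float64(275.8272285323078), np.float64(147.19202370830294)) seen 277.2 135.9
tip wrist (np.float64(255.23258010473768), np.float64(218.77280081583288))
stop [ 484.8 -270.7   76. ]
start [ 492.7 -228.9   76. ]
mush [ 503.  -171.7   93. ]
stop side [ 479.  -264.3   76. ]
```

```bash
python3 - <<'E'
from h import *
d=pickle.load(open("im1.pkl","rb"));S=d["side"];W=d["wrist"]
for z in range(108,160,8): print(z,np.round(proj(S,[482.5,-271.7,z]),1),np.round(proj(W,[482.5,-271.7,z]),1))
import cv2
cv2.imwrite("pics/w1c.png",cv2.resize(cv2.imread("pics/wrist1.png")[170:270,200:320],None,fx=6,fy=6,interpolation=cv2.INTER_CUBIC))
cv2.imwrite("pics/s1d.png",cv2.resize(cv2.imread("pics/side1.png")[95:175,240:320],None,fx=7,fy=7,interpolation=cv2.INTER_CUBIC))
E
```

```text
108 [275.8 147.2] [255.2 218.8]
116 [275.9 144.9] [255.1 223. ]
124 [276.1 142.5] [255.1 227.6]
132 [276.2 140.2] [255.  232.6]
140 [276.3 137.8] [254.8 238. ]
148 [276.4 135.5] [254.7 244. ]
156 [276.5 133.1] [254.6 250.6]
```

View pics/w1c.png

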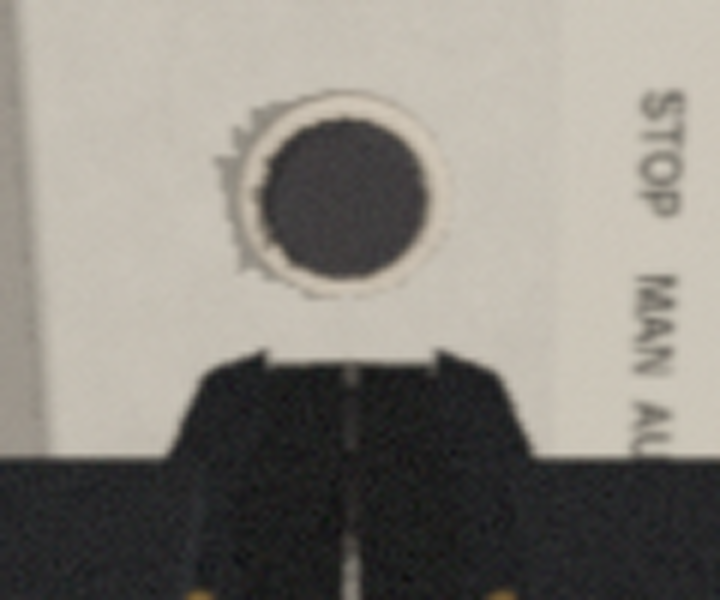

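View pics/s1d.png

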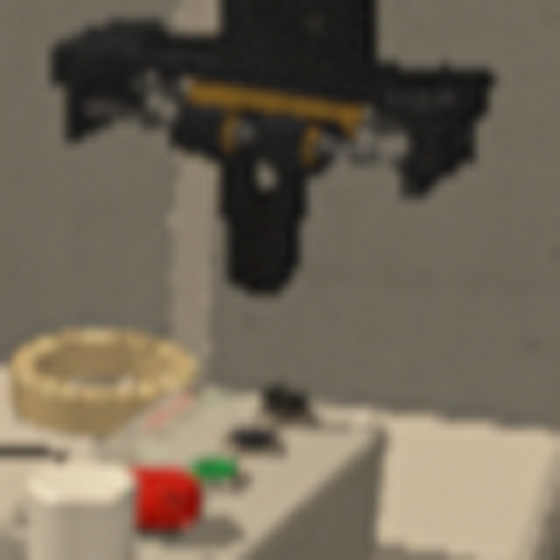

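```bash
python3 - <<'E'
from h import *
import cv2
from scipy.spatial.transform import Rotation as Ro
for f,p,e in (("im0.pkl",[303.41,-602.07,198.47],[-179.87,0,26.74]),("im1.pkl",[482.53,-271.71,108.03],[-180,0,78.28])):
    W=pickle.load(open(f,"rb"))["wrist"]; c=-W["R"].T@W["t"]; R=Ro.from_euler("xyz",e,degrees=True).as_matrix()
    print(c, "cam in tool",R.T@(c-p), "px of TCP",proj(W,p), [proj(W,np.array(p)+R@[0,s,0]) for s in(-44,44)])
S=pickle.load(open("im0.pkl","rb"))["side"]; print(proj(S,[303.4,-602,198.5]))
cv2.imwrite("pics/s0d.png",cv2.resize(cv2.imread("pics/side0.png")[30:130,300:400],None,fx=6,fy=6,interpolation=cv2.INTER_CUBIC))
E
```

```text
[ 369.1880924  -570.24599953  383.18384586] cam in tool [  73.06259076    0.75659763 -184.71603799] px of TCP (np.float64(256.7228156030523), np.float64(221.2431002759629)) [(np.float64(194.82335945841467), np.float64(221.27807712578385)), (np.float64(318.5964596729578), np.float64(221.20813801148924))]
[ 498.66409078 -201.68870292  293.55934223] cam in tool [  71.8387939     1.57436389 -185.52934223] px of TCP (np.float64(255.27636559406363), np.float64(218.79283484802215)) [(np.float64(193.50391610115196), np.float64(218.89606726824127)), (np.float64(316.9912028919911), np.float64(218.6896987077202))]
(np.float64(343.52174038629795), np.float64(99.96852012845447))
```

View pics/s0d.png

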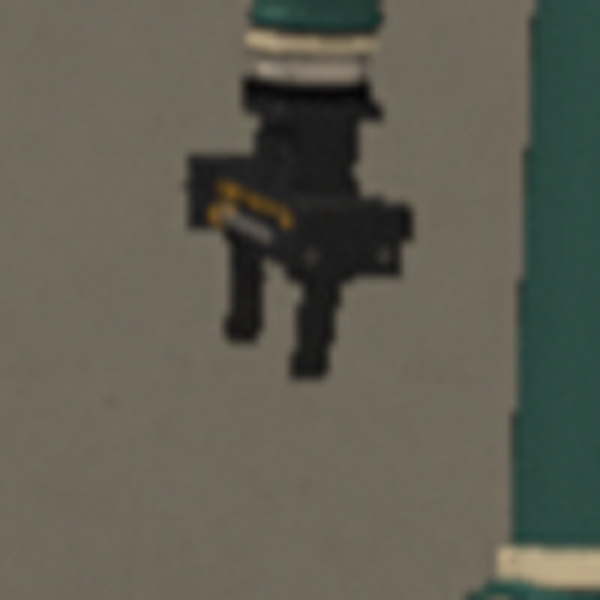

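Both cameras show the visible fingertips roughly 35–40 mm above the reported TCP. I'll descend in small steps, checking force and picture, and not rely on the nominal tip height.

```bash
python3 -m inch '[[[0,0,0,0.001,0.001,-0.010,0],[0,0,0,0.001,0.001,-0.020,0],[0,0,0,0.001,0.001,-0.026,0],[0,0,0,0.001,0.001,-0.026,0]]]'
cat > look.py <<'E'
import sys,cv2,pickle
from cell import monitor,get_image
k=sys.argv[1]; d={}
for n in ("side","wrist"):
    im=get_image(n); d[n]=im; cv2.imwrite(f"pics/{n}{k}.png",im["color"][:,:,::-1])
pickle.dump(d,open(f"im{k}.pkl","wb"))
o=monitor.get_obs();print(o["time_s"],o["ee_pos"],o["force"])
E
python3 look.py 2; python3 - <<'E'
import cv2,numpy as np
a=cv2.resize(cv2.imread("pics/side2.png")[95:175,240:320],None,fx=5,fy=5,interpolation=cv2.INTER_CUBIC)
b=cv2.resize(cv2.imread("pics/wrist2.png")[150:250,208:308],None,fx=4,fy=4,interpolation=cv2.INTER_CUBIC)
cv2.imwrite("pics/c2.png",np.hstack([a,b]))
E
```

```text
time_s: 2.0
ee_pos: [482.4, -269.1, 79.9]
tool_rot: [-179.8, -0.1, 78.3]
force: [-0.8, -0.2, -0.2]
opening: 0.7
2.1 [ 483.42432555 -269.54208544   81.25298261] [0.2849962  0.1692804  0.78188428]
```

View pics/c2.png

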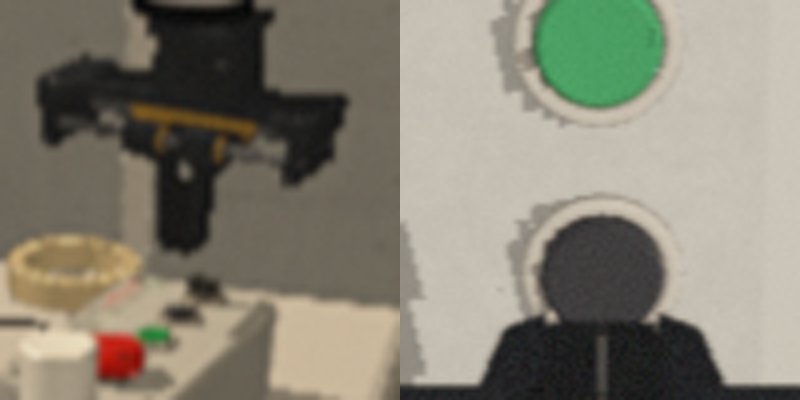

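The tip is still visibly well above the button (gap about 13 px, or 35–45 mm) although the reported TCP is at 81. Continuing down carefully.

```bash
python3 -m inch '[[[0,0,0,0.000,0.000,-0.006,0],[0,0,0,0,0,-0.012,0],[0,0,0,0,0,-0.018,0],[0,0,0,0,0,-0.018,0]]]'
python3 look.py 3; python3 - <<'E'
import cv2,numpy as np
a=cv2.resize(cv2.imread("pics/side3.png")[95:175,240:320],None,fx=5,fy=5,interpolation=cv2.INTER_CUBIC)
b=cv2.resize(cv2.imread("pics/wrist3.png")[150:250,208:308],None,fx=4,fy=4,interpolation=cv2.INTER_CUBIC)
cv2.imwrite("pics/c3.png",np.hstack([a,b]))
E
```

```text
time_s: 2.5
ee_pos: [482.9, -269.2, 62.4]
tool_rot: [-179.9, -0.0, 78.4]
force: [0.6, -0.3, 0.1]
opening: 0.4
2.6 [ 483.50904402 -269.62205373   63.40924919] [ 0.72107436 -0.00467719  0.36474756]
```

View pics/c3.png

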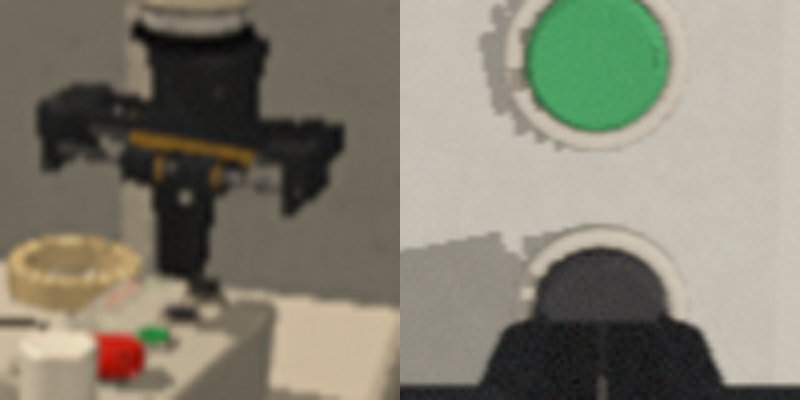

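```bash
python3 -m inch '[[[0,0,0,0,0,-0.004,0],[0,0,0,0,0,-0.008,0],[0,0,0,0,0,-0.012,0],[0,0,0,0,0,-0.012,0]]]'
python3 look.py 4; python3 - <<'E'
import cv2,numpy as np
a=cv2.resize(cv2.imread("pics/side4.png")[115:175,250:310],None,fx=7,fy=7,interpolation=cv2.INTER_CUBIC)
b=cv2.resize(cv2.imread("pics/wrist4.png")[150:255,208:298],None,fx=4,fy=4,interpolation=cv2.INTER_CUBIC)
cv2.imwrite("pics/c4.png",np.hstack([a,b]))
E
```

```text
time_s: 3.0
ee_pos: [483.2, -269.4, 50.9]
tool_rot: [-179.9, -0.0, 78.3]
force: [-1.3, 0.6, -0.6]
opening: 0.7
3.1 [ 483.6097451  -269.67553497   51.57250282] [0.42473363 0.00294015 0.13068198]
```

View pics/c4.png

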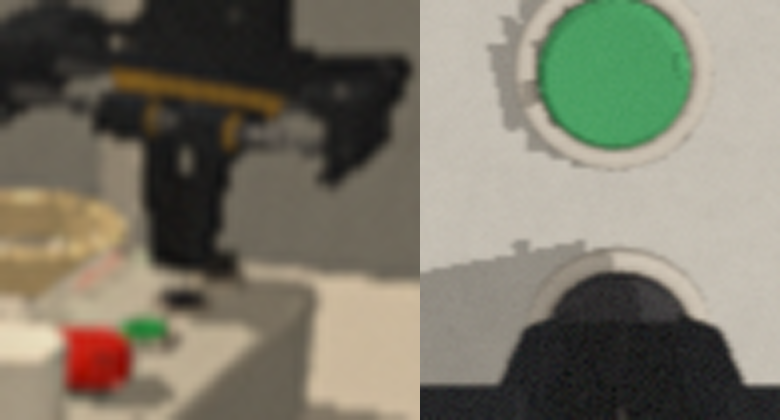

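```bash
python3 -m inch '[[[0,0,0,0,0,-0.003,0],[0,0,0,0,0,-0.006,0],[0,0,0,0,0,-0.006,0]]]'; python3 -m inch '[[[0,0,0,0,0,-0.001,0],[0,0,0,0,0,-0.002,0],[0,0,0,0,0,-0.002,0]]]'
python3 look.py 5; python3 - <<'E'
import cv2,numpy as np
a=cv2.resize(cv2.imread("pics/side5.png")[115:175,250:310],None,fx=7,fy=7,interpolation=cv2.INTER_CUBIC)
b=cv2.resize(cv2.imread("pics/wrist5.png")[150:255,208:298],None,fx=4,fy=4,interpolation=cv2.INTER_CUBIC)
cv2.imwrite("pics/c5.png",np.hstack([a,b]))
E
```

```text
time_s: 3.4
ee_pos: [483.4, -269.6, 45.2]
tool_rot: [-180.0, -0.0, 78.3]
force: [0.3, 0.2, 0.4]
opening: 0.4
time_s: 3.7
ee_pos: [483.7, -269.7, 43.7]
tool_rot: [-180.0, -0.0, 78.3]
force: [-1.0, -0.7, 0.6]
opening: 0.6
3.8 [ 483.78372294 -269.78608338   43.83161138] [ 0.34751809 -0.11196502  0.84995416]
```

View pics/c5.png

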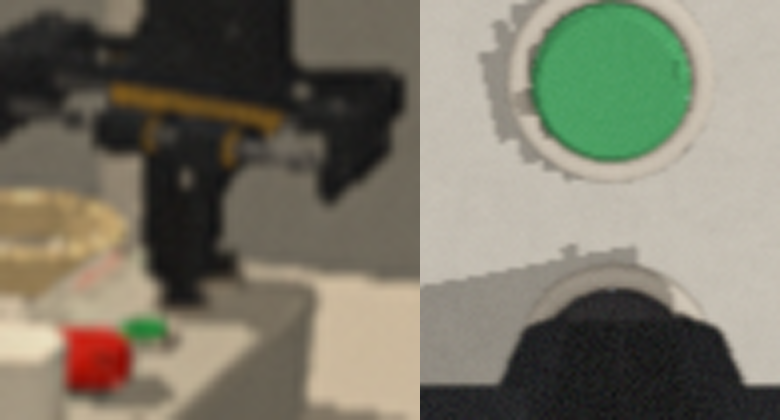

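The tip is now just over the button. Next are 1–2 mm steps, watching the force.

```bash
for i in 1; do python3 -m inch '[[[0,0,0,0,0,-0.001,0],[0,0,0,0,0,-0.002,0],[0,0,0,0,0,-0.002,0]]]'; done; python3 -m inch '[[[0,0,0,0,0,-0.001,0],[0,0,0,0,0,-0.002,0],[0,0,0,0,0,-0.002,0]]]'
```

```text
time_s: 4.1
ee_pos: [483.6, -269.7, 41.6]
tool_rot: [-180.0, -0.0, 78.3]
force: [-0.8, 0.2, -0.4]
opening: 0.1
time_s: 4.4
ee_pos: [483.6, -269.7, 39.6]
tool_rot: [-180.0, -0.0, 78.3]
force: [-0.3, 0.6, -1.2]
opening: 0.5
```

```bash
python3 -m inch '[[[0,0,0,0,0,-0.001,0],[0,0,0,0,0,-0.001,0]]]'; python3 -c "
from cell import monitor
o=monitor.get_obs();print(o['ee_pos'],o['force'],o['moment'])"
```

```text
time_s: 4.6
ee_pos: [483.7, -269.7, 38.7]
tool_rot: [-180.0, -0.0, 78.3]
force: [0.5, 1.3, 0.1]
opening: 0.7
[ 483.68597331 -269.71084477   38.65730938] [0.45916438 1.27462967 0.06435624] [-0.04778025 -0.03853025  0.01785938]
```

```bash
python3 -m inch '[[[0,0,0,0,0,-0.001,0],[0,0,0,0,0,-0.001,0]]]'; python3 -m inch '[[[0,0,0,0,0,-0.001,0],[0,0,0,0,0,-0.001,0]]]';  python3 look.py 6; python3 - <<'E'
import cv2,numpy as np
a=cv2.resize(cv2.imread("pics/side6.png")[115:175,250:310],None,fx=7,fy=7,interpolation=cv2.INTER_CUBIC)
b=cv2.resize(cv2.imread("pics/wrist6.png")[150:255,208:298],None,fx=4,fy=4,interpolation=cv2.INTER_CUBIC)
cv2.imwrite("pics/c6.png",np.hstack([a,b]))
E
```

```text
time_s: 4.8
ee_pos: [483.7, -269.7, 37.7]
tool_rot: [-180.0, -0.0, 78.3]
force: [0.4, -0.6, 0.5]
opening: 0.5
time_s: 5.0
ee_pos: [483.8, -269.8, 36.8]
tool_rot: [180.0, 0.0, 78.3]
force: [0.3, -0.6, 0.8]
opening: 0.8
5.1 [ 483.83225247 -269.82434692   36.86145643] [-0.28469231 -0.52191719  0.60293021]
```

View pics/c6.png

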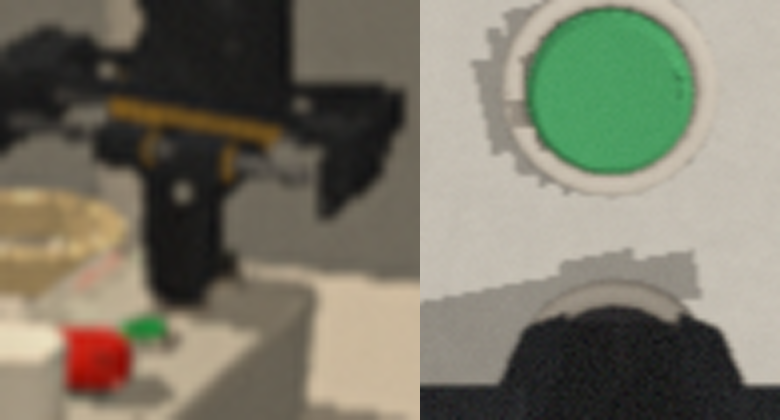

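```bash
python3 -m inch '[[[0,0,0,0,0,-0.001,0],[0,0,0,0,0,-0.001,0]]]'|grep -E "pos|force"; python3 -m inch '[[[0,0,0,0,0,-0.001,0],[0,0,0,0,0,-0.001,0]]]'|grep -E "pos|force"; python3 -m inch '[[[0,0,0,0,0,-0.001,0],[0,0,0,0,0,-0.001,0]]]'|grep -E "pos|force"
```

```text
ee_pos: [483.9, -269.8, 35.9]
force: [-0.6, 0.3, 1.6]
ee_pos: [483.9, -269.8, 34.9]
force: [-1.2, 0.5, 1.6]
ee_pos: [483.9, -269.9, 34.5]
force: [-1.7, 0.5, 7.1]
```

Force has risen to 7 N, and the button should be fully in at about 4 N. I'll push 1 mm more and hold.

```bash
python3 -m inch '[[[0,0,0,0,0,-0.001,0],[0,0,0,0,0,-0.001,0],[0,0,0,0,0,-0.001,0]]]'|grep -E "pos|force";  python3 look.py 7; python3 - <<'E'
import cv2,numpy as np
a=cv2.resize(cv2.imread("pics/side7.png")[115:175,250:310],None,fx=7,fy=7,interpolation=cv2.INTER_CUBIC)
b=cv2.resize(cv2.imread("pics/wrist7.png")[150:255,208:298],None,fx=4,fy=4,interpolation=cv2.INTER_CUBIC)
cv2.imwrite("pics/c7.png",np.hstack([a,b]))
E
```

```text
ee_pos: [483.9, -269.8, 34.4]
force: [-4.0, 3.0, 12.2]
6.1 [ 483.90653501 -269.87248591   34.4206669 ] [-5.42125954  2.35439324 13.35211561]
```

View pics/c7.png

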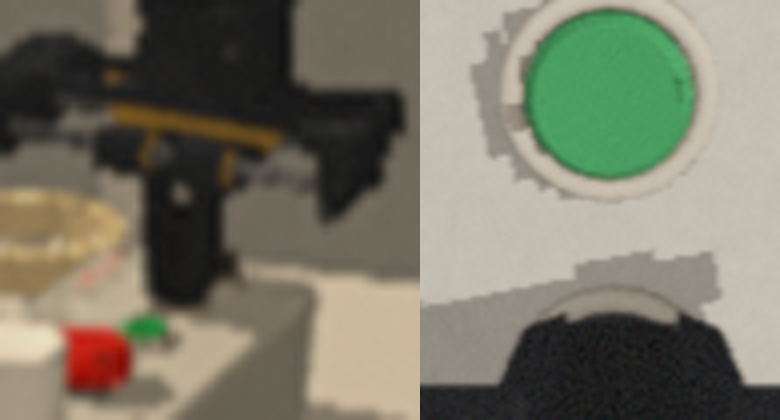

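Hard stop at z = 34.4 with 13 N. I'll back off in 1 mm steps and read the spring force, to confirm it was the button that travelled.

```bash
cat > av.py <<'E'
from cell import monitor,get_image
import numpy as np
F=[];Z=[]
for i in range(4):
    get_image("top"); o=monitor.get_obs(); F.append(o["force"]);Z.append(o["ee_pos"])
print("avg z",np.round(np.mean(Z,0),2),"F",np.round(np.mean(F,0),2),"t",o["time_s"])
E
python3 -m inch '[[[0,0,0,0,0,0.001,0],[0,0,0,0,0,0.001,0]]]'>/dev/null; python3 av.py
python3 -m inch '[[[0,0,0,0,0,0.001,0],[0,0,0,0,0,0.001,0]]]'>/dev/null; python3 av.py
python3 -m inch '[[[0,0,0,0,0,0.001,0],[0,0,0,0,0,0.001,0]]]'>/dev/null; python3 av.py
python3 -m inch '[[[0,0,0,0,0,0.001,0],[0,0,0,0,0,0.001,0]]]'>/dev/null; python3 av.py
python3 -m inch '[[[0,0,0,0,0,0.001,0],[0,0,0,0,0,0.001,0]]]'>/dev/null; python3 av.py
python3 -m inch '[[[0,0,0,0,0,0.004,0],[0,0,0,0,0,0.004,0]]]'>/dev/null; python3 av.py
```

```text
avg z [ 483.88 -269.85   34.46] F [-2.43  1.71  7.5 ] t 6.5
avg z [ 483.87 -269.84   34.78] F [-0.42  0.94  3.45] t 6.9
avg z [ 483.86 -269.84   35.76] F [-0.07  0.09  2.24] t 7.3
avg z [ 483.81 -269.8    36.76] F [ 0.36 -0.18  0.64] t 7.7
avg z [ 483.46 -269.59   37.57] F [ 0.27 -0.1  -0.01] t 8.1
avg z [ 483.95 -269.9    42.07] F [ 0.15 -0.02 -0.26] t 8.5
```

The spring curve is clear: about 3.5 N near the bottom stop at 34.4, falling to 0 at 37.4. The button went through its full 3 mm and came back. The true tip height is therefore reported z + 38.6 mm. Next is the mushroom, with contact expected at about 54.4 reported and the end of travel at about 49.4.

```bash
python3 -m inch '[[[0,0,0,0,0,0.030,0],[0,0,0,0.004,0.020,0.036,0],[0,0,0,0.012,0.060,0.036,0],[0,0,0,0.019,0.100,0.036,0],[0,0,0,0.019,0.100,0.036,0]]]'; python3 -m inch '[[[0,0,0,0,0,-0.008,0],[0,0,0,0,0,-0.016,0],[0,0,0,0,0,-0.016,0]]]'
python3 look.py 8; python3 - <<'E'
import cv2,numpy as np
a=cv2.resize(cv2.imread("pics/side8.png")[115:195,230:310],None,fx=5,fy=5,interpolation=cv2.INTER_CUBIC)
b=cv2.resize(cv2.imread("pics/wrist8.png")[150:250,208:308],None,fx=4,fy=4,interpolation=cv2.INTER_CUBIC)
cv2.imwrite("pics/c8.png",np.hstack([a,b]))
E
```

```text
time_s: 9.0
ee_pos: [502.9, -166.1, 77.7]
tool_rot: [-180.0, -0.1, 78.5]
force: [0.0, -0.0, -0.1]
opening: 0.7
time_s: 9.3
ee_pos: [501.1, -170.2, 59.8]
tool_rot: [-179.8, -0.0, 78.3]
force: [-0.5, -0.1, -0.5]
opening: 0.3
9.4 [ 502.02356315 -170.52341544   60.97007284] [ 0.66552306 -0.18366167 -0.71745803]
```

View pics/c8.png

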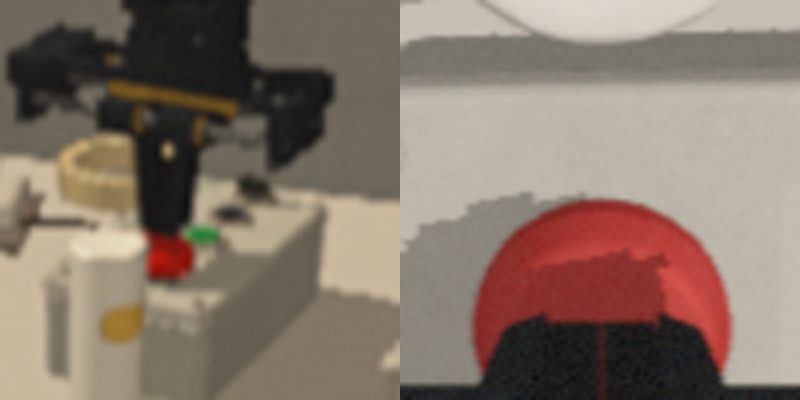

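The tip is centred just over the red mushroom in both views (side crop (168,232), wrist crop (602,325)). Lowering onto it.

```bash
python3 -m inch '[[[0,0,0,0,0,-0.002,0],[0,0,0,0,0,-0.004,0],[0,0,0,0,0,-0.006,0],[0,0,0,0,0,-0.007,0]]]'|grep -E "pos|force"; python3 -m inch '[[[0,0,0,0,0,-0.001,0],[0,0,0,0,0,-0.002,0],[0,0,0,0,0,-0.002,0]]]'|grep -E "pos|force";python3 -m inch '[[[0,0,0,0,0,-0.001,0],[0,0,0,0,0,-0.001,0]]]'|grep -E "pos|force"; python3 -m inch '[[[0,0,0,0,0,-0.001,0],[0,0,0,0,0,-0.001,0]]]'|grep -E "pos|force"
```

```text
ee_pos: [502.7, -169.8, 54.6]
force: [-0.1, 0.4, 0.2]
ee_pos: [502.8, -169.8, 53.0]
force: [-0.7, -0.3, 1.1]
ee_pos: [502.8, -169.8, 51.9]
force: [-1.0, 0.2, 1.7]
ee_pos: [502.8, -169.8, 50.8]
force: [-1.3, -0.6, 1.6]
```

```bash
python3 -m inch '[[[0,0,0,0,0,-0.001,0],[0,0,0,0,0,-0.001,0]]]'|grep -E "pos|force";python3 -m inch '[[[0,0,0,0,0,-0.001,0],[0,0,0,0,0,-0.001,0]]]'|grep -E "pos|force"; python3 -m inch '[[[0,0,0,0,0,-0.001,0],[0,0,0,0,0,-0.001,0]]]'|grep -E "pos|force"; python3 av.py
```

```text
ee_pos: [502.8, -169.8, 49.7]
force: [-0.6, -0.4, 2.3]
ee_pos: [502.8, -169.8, 48.9]
force: [-1.1, -0.4, 4.1]
ee_pos: [502.9, -169.8, 48.8]
force: [-4.1, 1.5, 9.2]
avg z [ 502.88 -169.84   48.81] F [-4.26  0.45  9.1 ] t 11.3
```

The mushroom is at its stop: contact was at about 53.8, it ended at 48.8, and it now holds 9 N. I'll lift off and look.

```bash
python3 -m inch '[[[0,0,0,0,0,0.010,0],[0,0,0,0,0,0.050,0],[0,0,0,0,0,0.090,0],[0,0,8,0,0.03,0.09,0],[0,0,16,0,0.07,0.09,0]]]'|grep -E "pos|rot|force"
python3 -m inch '[[[0,0,8,-0.001,0.04,0,0],[0,0,16,-0.001,0.08,0,0],[0,0,24,-0.001,0.12,0,0],[0,0,32,-0.002,0.16,0,0],[0,0,40,-0.002,0.2,0,0]]]'|grep -E "pos|rot|force"
python3 - <<'E'
from cell import get_image
import cv2
im=get_image("top")["color"][:,:,::-1]; im2=get_image("side")["color"][:,:,::-1]
cv2.imwrite("pics/top9.png",im);cv2.imwrite("pics/side9.png",im2)
E
```

```text
ee_pos: [504.8, -100.6, 140.3]
tool_rot: [179.7, 0.1, 94.5]
force: [-0.2, 0.4, 0.2]
ee_pos: [500.6, 102.0, 137.9]
tool_rot: [180.0, 0.0, 134.7]
force: [1.5, -0.3, 0.3]
```

View pics/side9.png

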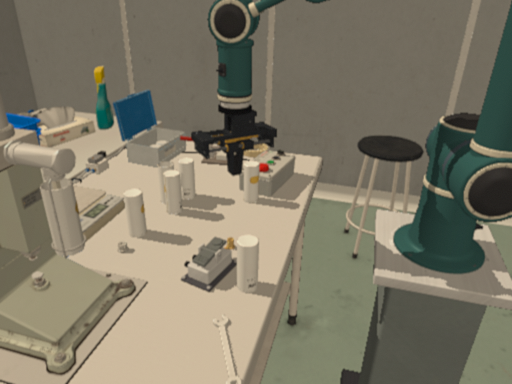

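View pics/top9.png

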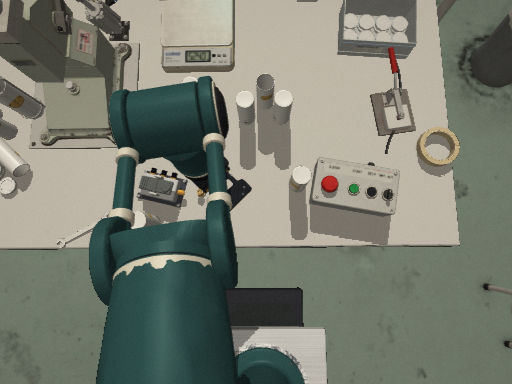

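The gripper is over the middle of the table at the expected place, and the tubes and die are unmoved. Continuing to above the pad, with the tip staying high.

```bash
python3 -m inch '[[[0,0,8,-0.001,0.035,0,0],[0,0,16,-0.002,0.07,0,0],[0,0,24,-0.002,0.1,0,0],[0,0,31.5,-0.002,0.129,0,0],[0,0,31.5,-0.002,0.129,0,0]]]'|grep -E "pos|rot|force"
python3 -m inch '[[[0,0,0,0,0,-0.03,0],[0,0,0,0,0,-0.06,0],[0,0,0,0,0,-0.06,0]]]'|grep -E "pos|rot|force"
python3 look.py 10; python3 - <<'E'
import cv2,numpy as np
a=cv2.resize(cv2.imread("pics/side10.png")[190:290,175:275],None,fx=4,fy=4,interpolation=cv2.INTER_CUBIC)
b=cv2.resize(cv2.imread("pics/wrist10.png")[150:250,208:308],None,fx=4,fy=4,interpolation=cv2.INTER_CUBIC)
cv2.imwrite("pics/c10.png",np.hstack([a,b]))
E
```

```text
ee_pos: [499.0, 231.4, 137.9]
tool_rot: [179.9, 0.0, 166.0]
force: [-0.1, -0.6, -0.0]
ee_pos: [495.1, 226.4, 73.5]
tool_rot: [-179.7, -0.4, 165.7]
force: [-0.9, -0.2, -0.3]
13.3 [498.36732102 227.90930617  77.49889391] [ 0.08682565 -0.12066043 -0.10493455]
```

View pics/c10.png

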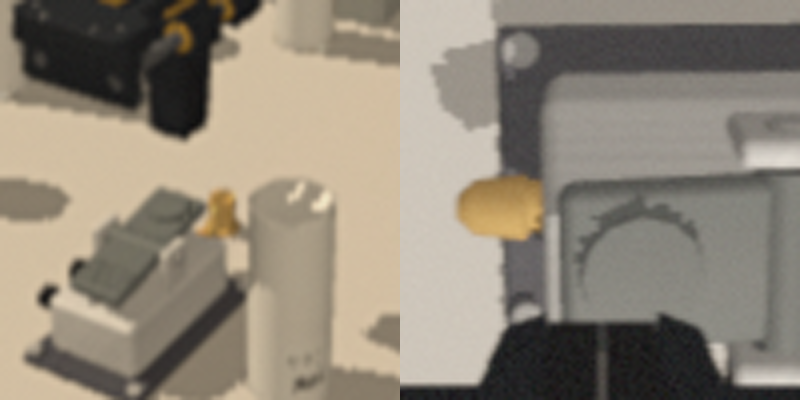

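View pics/wrist10.png

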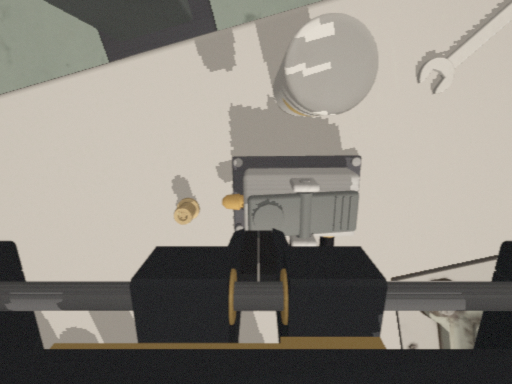

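The wrist view shows the pad at about (268.5,217), slightly to the pivot side of the tip line, and the tube's top well off to the side. Computing the correction.

```bash
python3 - <<'E'
from h import *
d=pickle.load(open("im10.pkl","rb"));W=d["wrist"]
print(ray(W,268.5,217,69))
# rocker edges in wrist (crop -> px): 
for x,y in ((160,185),(372,178),(165,345),(370,345)): print(ray(W,208+x/4-.4,150+y/4-.4,66))
print(ray(d["side"],175+172/4-.4,190+209/4-.4,69))
E
python3 av.py
```

```text
[499.8 234.1  69. ]
[481.3 223.   66. ]
[489.5 260.7  66. ]
[512.1 215.8  66. ]
[521.6 253.5  66. ]
[494.8 241.7  69. ]
avg z [500.06 229.02  79.41] F [-0.11 -0.03  0.29] t 13.5
```

```bash
python3 -m inch '[[[0,0,0,0,0.002,-0.010,0],[0,0,0,0,0.002,-0.020,0],[0,0,0,0,0.002,-0.030,0],[0,0,0,0,0.002,-0.040,0],[0,0,0,0,0.002,-0.040,0]]]'|grep -E "pos|rot|force"
python3 look.py 11; python3 - <<'E'
import cv2,numpy as np
a=cv2.resize(cv2.imread("pics/side11.png")[190:290,175:275],None,fx=4,fy=4,interpolation=cv2.INTER_CUBIC)
b=cv2.resize(cv2.imread("pics/wrist11.png")[150:250,208:308],None,fx=4,fy=4,interpolation=cv2.INTER_CUBIC)
cv2.imwrite("pics/c11.png",np.hstack([a,b]))
E
```

```text
ee_pos: [496.8, 230.5, 35.3]
tool_rot: [-179.8, -0.2, 165.9]
force: [0.4, 0.4, -0.5]
14.1 [498.2075506  231.01274972  37.0171962 ] [0.85980842 0.43707098 1.70945211]
```

View pics/c11.png

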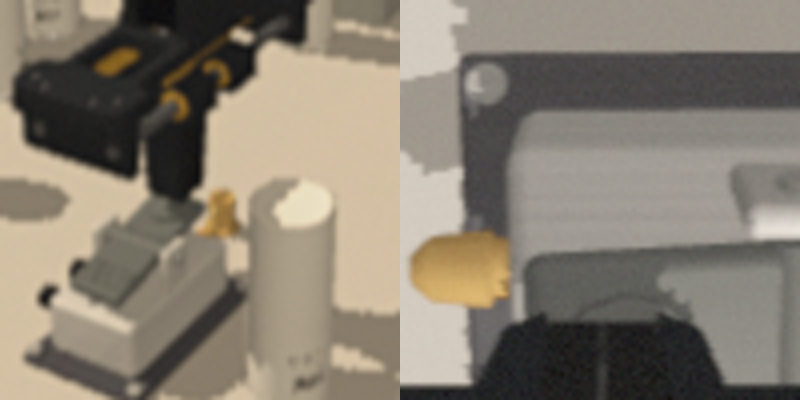

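The tip is just above the pad (side crop (178,192), pad at about (175,205)), and the body is clear of the tube. Pressing down.

```bash
python3 -m inch '[[[0,0,0,0,0,-0.002,0],[0,0,0,0,0,-0.004,0],[0,0,0,0,0,-0.006,0],[0,0,0,0,0,-0.008,0],[0,0,0,0,0,-0.008,0]]]'|grep -E "pos|force"; python3 -m inch '[[[0,0,0,0,0,-0.002,0],[0,0,0,0,0,-0.003,0],[0,0,0,0,0,-0.003,0]]]'|grep -E "pos|force"; python3 -m inch '[[[0,0,0,0,0,-0.002,0],[0,0,0,0,0,-0.003,0],[0,0,0,0,0,-0.003,0]]]'|grep -E "pos|force"
```

```text
ee_pos: [498.9, 231.2, 29.8]
force: [-0.3, 0.6, 0.6]
ee_pos: [498.9, 231.2, 26.8]
force: [0.5, -0.3, 1.3]
ee_pos: [498.8, 231.1, 23.7]
force: [-0.5, -0.9, 1.3]
```

```bash
python3 -m inch '[[[0,0,0,0,0,-0.001,0],[0,0,0,0,0,-0.001,0]]]'|grep -E "pos|force"; python3 -m inch '[[[0,0,0,0,0,-0.001,0],[0,0,0,0,0,-0.001,0]]]'|grep -E "pos|force"
```

```text
ee_pos: [498.7, 231.0, 22.8]
force: [-0.3, -2.1, 2.5]
ee_pos: [498.8, 231.1, 21.7]
force: [-0.2, -3.3, 2.7]
```

```bash
python3 -m inch '[[[0,0,0,0,0,-0.001,0],[0,0,0,0,0,-0.001,0]]]'|grep -E "pos|force"; python3 -m inch '[[[0,0,0,0,0,-0.001,0],[0,0,0,0,0,-0.001,0]]]'|grep -E "pos|force"; python3 av.py
```

```text
ee_pos: [498.7, 231.0, 20.6]
force: [0.2, -4.0, 2.8]
ee_pos: [498.7, 231.0, 19.9]
force: [-0.6, -4.7, 4.0]
avg z [498.73 230.99  19.85] F [-1.15 -4.56  4.65] t 16.2
```

```bash
python3 -m inch '[[[0,0,0,0,0,-0.001,0],[0,0,0,0,0,-0.001,0]]]'|grep -E "pos|force"; python3 av.py;  python3 look.py 12; python3 - <<'E'
import cv2,numpy as np
a=cv2.resize(cv2.imread("pics/side12.png")[190:290,175:275],None,fx=4,fy=4,interpolation=cv2.INTER_CUBIC)
b=cv2.resize(cv2.imread("pics/wrist12.png")[150:250,208:308],None,fx=4,fy=4,interpolation=cv2.INTER_CUBIC)
cv2.imwrite("pics/c12.png",np.hstack([a,b]))
E
```

```text
ee_pos: [498.8, 231.0, 19.6]
force: [-3.0, -6.3, 11.0]
avg z [498.8  231.    19.61] F [-2.97 -5.74  9.65] t 16.6
16.7 [498.80473078 231.02467169  19.64263524] [-2.78798116 -5.4112951  11.17090815]
```

View pics/c12.png

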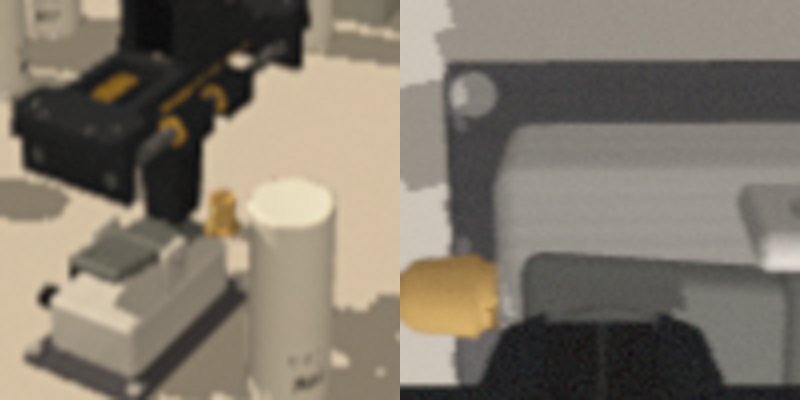

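Hard stop at 19.6, about 11 mm below contact, and the picture shows the rocker's other end raised. Lifting straight up, then retreating to look.

```bash
python3 -m inch '[[[0,0,0,0,0,0.010,0],[0,0,0,0,0,0.050,0],[0,0,0,0,0,0.100,0],[0,0,0,0,0,0.140,0],[0,0,0,0,0,0.140,0]]]'|grep -E "pos|force"
python3 -m inch '[[[0,0,0,0,-0.04,0,0],[0,0,0,0,-0.08,0.03,0],[0,0,0,0,-0.12,0.06,0],[0,0,0,0,-0.16,0.06,0],[0,0,0,0,-0.20,0.06,0]]]'|grep -E "pos|force"
python3 -m inch '[[[0,0,0,0,0,0,0],[0,0,0,0,0,0,0],[0,0,0,0,0,0,0]]]'|grep -E "pos|force"
python3 - <<'E'
import cv2,numpy as np
from cell import get_image,monitor
t=get_image("top")["color"][:,:,::-1].copy();s=get_image("side")["color"][:,:,::-1].copy()
cv2.imwrite("pics/top13.png",t);cv2.imwrite("pics/side13.png",s)
t0=cv2.imread("pics/top0.png");s0=cv2.imread("pics/side0.png")
f=lambda a,b:np.hstack([cv2.resize(x,(400,300),interpolation=cv2.INTER_CUBIC) for x in(a,b)])
cv2.imwrite("pics/c13.png",np.vstack([f(t0[160:235,115:215],t[160:235,115:215]),f(s0[225:300,170:270],s[225:300,170:270])]))
cv2.imwrite("pics/d13.png",np.vstack([f(t0[145:220,300:400],t[145:220,300:400]),f(s0[130:205,220:320],s[130:205,220:320])]))
print(monitor.get_obs()["time_s"])
E
```

```text
ee_pos: [503.5, 234.3, 166.4]
force: [-0.5, 0.3, 0.3]
ee_pos: [499.4, 30.7, 219.5]
force: [0.6, -0.0, -0.5]
ee_pos: [498.5, 32.3, 218.1]
force: [-0.2, -0.8, 0.2]
18.1
```

View pics/c13.png

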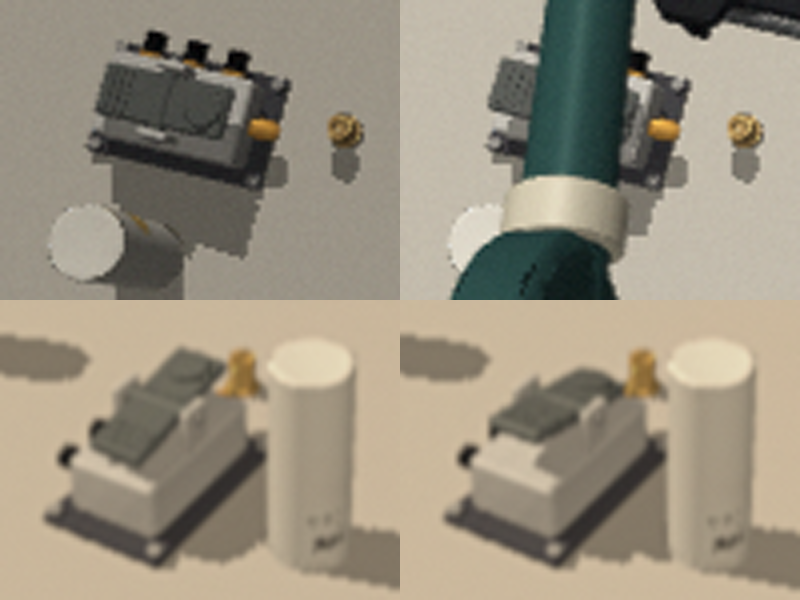

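View pics/d13.png

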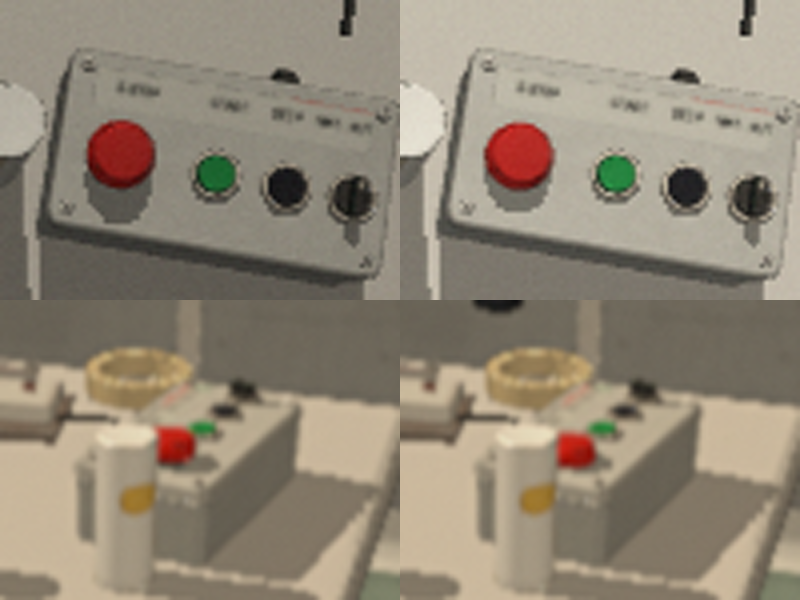

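Comparing before and after: the rocker's pad end is down and its other end up, and the mushroom sits lower with a shorter shadow. Both small buttons are out, the tubes and die have not moved, and the arm is clear. Handing in.

```bash
python3 -c "
from cell import workorder
print(workorder.close_job())"
```

```text
the job is handed in; nothing more can be done
None
```

I carried out all three steps in order and handed the job in after about 18 s; the system gave no verdict.

- **Stop button:** I pressed it to its hard stop at about 13 N. On release the spring force fell from about 3.5 N to 0 over the 3 mm travel, so it came back out.
- **Mushroom button:** It moved about 5 mm to its stop at about 9 N. The after pictures show it lower than before.
- **Rocker:** I pushed the pad down about 11 mm to a hard stop at about 10 N. The side view shows the pad end down and the other end up. The arm blocked part of the final top view of the valve, so I relied on the side view.
- **Everything else:** The other small button looks out. Both tubes and the die look unmoved, and the arm ended clear of everything with the force reading near zero.

**Disagreement with the description:** the fingertips end about 38.6 mm above the reported TCP, not at it. The side and wrist cameras both showed the gap, and contact with the stop button fixed its size. I set all the pressing heights with that offset and by feel.

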